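# Pin the swivel stand and hold its keyed collar home

## Robot

A 6-joint arm with a two-finger parallel gripper is mounted at the origin on the work surface; the furniture and walls round the work are solid. World frame = base frame: x ahead of the robot, y to its left, z up, the work surface at z = 0. Lengths are in mm, angles in rad, forces in N, time in s.
With the tool pointing down it reaches from about 400 to 925 mm from the base axis. Payload 12.5 kg.
Tool frame: the origin (TCP) lies midway between the tips of the shut fingers; the grasp point (between the pads) lies 19 mm behind it; z points along the fingers, y is the line along which they close (so a half turn about z gives the same grasp; the last joint's range is limited). The gripper opens to 95 mm and grips with 3 to 60 N. Pads are 20 mm wide; open, the fingers measure 119 mm over their backs; the gripper's body (75 mm by 180 mm) begins 59 mm behind the grasp point.
Start: joints at [1.186, 0.491, 1.559, -0, 1.092, -0.106], TCP at [171.984, 600.89, 214.661] pointing down, gripper open.
Joint ranges: [-3.1, 3.1], [-0.84, 2.19], [0.05, 2.79], [-1.13, 4.28], [0.06, 2.93], [-2.69, 2.69]. Speed limits (rad/s): [2.22, 2.22, 2.79, 3.14, 3.14, 3.14].

## Interface

Orientations are given as [roll, pitch, yaw] about the fixed x, y, z axes, in that order (R = Rz(yaw) Ry(pitch) Rx(roll)).
In Python, from cell import env gives the robot as it stands.
- The arm moves only by the tool arm_command, never from a script. Its argument "targets" is a list of rows, each a list of 5 numbers: the shift along the tool's x, y, z in mm, then the turn about the tool's z in degrees, then the opening, from 0 (shut) to 1 (fully open). In form: [[tx, ty, tz, roll, fingers], ...]. A call has 1 to 5 rows; each row is the pose to reach, as a shift and turn from the pose commanded when the call began, along the tool's axes at that moment; what a row does not reach only later rows make up. A row lasts 1/10 s, in which the tool goes at most 50 mm and 8.59 degrees, less where a joint would pass 70% of its speed; a pose out of reach is approached as far as the arm can. A call with a gripper value outside its range is refused whole. The fingers move at their own pace and stop on an object; the grip force is fixed at half the most. Time passes only in rows, so rows that repeat a pose let the fingers close. It gives the time, the measured TCP pose, the force, the opening and the grip force at its end, in the units of the state.
- env.state(): the state, without advancing time (a new reading comes with each control period).
- env.read_camera(name): name is "scene" or "top" or "wrist"; returns a dict with "frame" (400x640x3 uint8, red, green, blue), "vertical_fov" (degrees; the focal length in pixels is half the picture's height over the tangent of half this angle, whatever the lens; pixels are square), "cx", "cy" (the principal point, pixels), "k1" (the pictures are not rectified: a ray, as slopes to the right and down, at radius r is drawn at 1 + k1 r^2 times it, then the intrinsics apply), "world_from_camera" (4x4, takes a point from camera to world coordinates); the wrist camera has in their place "hand_eye" (4x4, takes a point from camera to tool coordinates, whose origin is the TCP and whose axes are the flange's). Camera axes: x right, y down, z forward; pixel columns grow to the right and rows downward; lengths in mm; the calibration is good to about 2 mm. A picture is of the moment at which its call begins: read the wrist's pose just before it. There is no depth.
- env.job_done(): hands the job in; it is judged then, once.
The state is a dict: "t": time; "joints": joint angles; "qvel": joint speeds; "tau": joint torques, N m; "eef_pos": TCP position; "tcp_rot": TCP orientation; "ft_force": force on the tool from outside, world axes, zero at the start; "moment": the same for the moment, N m; "opening": opening from 0.0 (shut) to 1.0 (fully open); "grip_force": force on a finger pad.
Only numpy, scipy, OpenCV 4.12 (cv2) and the standard library are available. Lean on these libraries where they do the work, as an engineer would, in place of code of your own. Each camera call takes 0.05 s, during which the arm holds its last target. There are 200 camera calls.

## Task

Lock the swivel stand's turning head: take the lock pin (the one with the tall, slim grip) out of the wooden pin block and push it down through the hole in the head's ear into the base beneath, until its shoulder sits on the ear. Then turn the knurled collar on the post until the keyway hidden inside it drops over the post's cross pin, push the collar fully down against its spring, and finish while still holding it pushed home, without letting go, so that its grub screw can be tightened. The lock pin stays in, the mushroom-headed stop pin stays in the block, and the other things on the bench stay where they are.

Things in the scene. Friction and masses are not known exactly. Their poses are not given: they have to be found in the camera images.
- stand: swivel stand fixed to the bench: round grey foot 124 mm across, on it a steel turning head (disc 104 mm across, degree ticks on its rim, top 39 mm above the bench) with a square ear 36 mm wide reaching along the stand's +y to 98 mm from the axis, and an upright post in the middle. Origin: on the post's axis at bench level, z up. Unpinned, the head turns easily and follows the collar
- post_top (a point): top of the upright post, 24 mm thick, 107 mm above the bench. A cross pin goes through the post: 6 mm thick, its ends 18 mm from the axis on both sides, its top 75 mm above the bench. The collar covers it. The post is screwed into the head and stays put in it, but the bearing of the cross pin differs each time and is not told; find it by feel
- ear_hole (a point): centre of the mouth of the vertical 10 mm hole through the head's ear, 75 mm from the post's axis, at the ear's upper face 39 mm above the bench; the ear is 10 mm thick and the base has an equal hole right under it, in line at the start, open down to the bench
- head (a joint): turn of the head about the post's axis, rad, positive anticlockwise from above; 0 (the start): ear over the base's hole
- lock_pin: steel lock pin, 80 g, upright in a hole of the block: shank 8 mm thick, 32 mm long, tapered tip; shoulder 20 mm across, 4 mm thick; above it a round knurled grip 16 mm thick, 29 mm tall (whole pin 65 mm). Origin: the tip's end, z up the pin. In the block the tip is at bench level; seated in the stand it is 7 mm above the bench, the shoulder on the ear
- stop_pin: short stop pin in another hole of the block: mushroom head 28 mm across, 15 mm tall, whole pin 33 mm; leave it there. Origin: at the tip's end, 14 mm above the bench
- pin_block: wooden pin block fixed to the bench, 46 x 140 mm, 32 mm tall; three 10 mm holes in a row along its y at -46, 0 and +46 mm, the middle one empty. Origin: centre of its underside, z up
- collar: knurled dark steel collar, 50 mm across, 38 mm tall, about 200 g, loose on the post with 1.5 mm play all round. Origin: centre of its underside, z up, 64 mm above the bench at the start, where it rests on a sprung brass plate; its x axis does not tell where the cross pin is
- collar_top (a point): centre of the collar's upper face, 102 mm above the bench at the start, 90 mm when home. Inside are two 10 mm wide keyways, opposite each other and unseen from outside: turned either way, it fits within half a turn, 0.1 rad either side of in line, and then goes down 12 mm (home). Elsewhere the cross pin stops it after 1 mm. At the start it is over 0.5 rad out of line
- plate (a joint): brass spring plate (49 mm across, 3 mm thick) under the collar, m pushed down: 0 up, 0.012 home, its 12 mm gap to the steel boss below closed. The spring pushes up with 4 N at the top and 9 N at home, so a collar that is let go comes up again
- oil: oil bottle, 40 mm thick, 134 mm tall; bystander
- key: hex key, 100 mm long; bystander
- tape: roll of tape, 70 mm across, 19 mm tall; bystander
- case_brush: bench brush, 190 mm long; bystander
Not all that is in view belongs to the job. What is shaped like the lock_pin but orange is not meant.

How it is judged (in metres and radians):
On the way, in this order (a step that is already met when the one before it is completed fails the run):
1. the lock pin is through the ear and the base, its shoulder on the ear (z of lock_pin in the frame of stand below 0.0095 m and horizontal distance between lock_pin and ear_hole below 0.004 m and angle between lock_pin's own z axis and vertical below 0.12 rad and z of collar in the frame of stand above 0.06 m), for 0.2 s.
2. with the head pinned, the collar has dropped over the cross pin (z of lock_pin in the frame of stand below 0.0095 m and horizontal distance between lock_pin and ear_hole below 0.004 m and angle between each of lock_pin, collar's own z axis and vertical below 0.12 rad and horizontal distance between collar and stand below 0.004 m and z of collar in the frame of stand below 0.058 m), for 0.1 s.
At the end, for the whole second after the job is handed in: The fingers still hold the collar (over 3 N) pushed home on the post, within 2.5 mm of the bottom, spring plate down, collar still; the lock pin, released, stands in ear and base with its shoulder within 2.5 mm of the ear; the head is within 0.08 rad of its start (z of lock_pin in the frame of stand below 0.0095 m and horizontal distance between lock_pin and ear_hole below 0.004 m and angle between each of lock_pin, collar's own z axis and vertical below 0.12 rad and horizontal distance between collar and stand below 0.004 m and z of collar in the frame of stand below 0.0545 m and value of joint plate above 0.0095 m and contact force between the fingers and collar above 3 N and contact force between the fingers and lock_pin below 0.1 N and linear speed of collar below 0.02 m/s and value of joint head between -0.08 and 0.08 rad); the arm keeps its last pose, push and grip.
It fails at once if the stop pin is moved by more than 15 mm (distance of stop_pin from where it was at the start of the episode above 0.015 m).
It fails at once if another thing on the bench is moved by more than 30 mm (distance of any of oil, key, tape, case_brush from where it was at the start of the episode above 0.03 m).
It also fails if it takes over 72 s, if anything falls off the work surface, if the arm or the gripper's body presses on something with over 40 N, if the wrist force passes 120 N, or if a joint passes its speed limit or range.

## Working session

There is one attempt and no reset: what is moved stays moved. The work goes in short steps, Python scripts to look and compute and a tool call to move; the robot and the scene stay as the last step left them, time stands still between calls to the robot, and variables do not carry over. Pictures are saved under pics/ and viewed, at most 10 in all, crops included, and the job is handed in when it is done.

Besides the shell and the picture viewer there is one more tool, called by a JSON object that holds its "op" and its "data", one argument or row to a line. arm_command: Moves the arm, as the interface text tells. Its arguments: {"type":"object","properties":{"targets":{"type":"array","items":{"type":"array","items":{"type":"number"}}}},"required":["targets"]}

```bash
mkdir -p pics; ls
cat > h.py <<'E'
import numpy as np, cv2
from scipy.spatial.transform import Rotation as R
from cell import env
def ray(c,uv,s=None):
    f=200/np.tan(np.radians(c["vertical_fov"])/2)
    d=np.array([(uv[0]-c["cx"])/f,(uv[1]-c["cy"])/f]); u=d.copy()
    for _ in range(20): u=d/(1+c["k1"]*(u@u))
    M=np.array(c["world_from_camera"]) if s is None else T(s)@np.array(c["hand_eye"])
    return M[:3,3], M[:3,:3]@np.array([u[0],u[1],1])
def T(s):
    M=np.eye(4);M[:3,:3]=R.from_euler('xyz',s["tcp_rot"]).as_matrix();M[:3,3]=s["eef_pos"];return M
def onz(c,uv,z,s=None):
    o,d=ray(c,uv,s); return o+d*(z-o[2])/d[2]
def totool(s,p): return np.linalg.inv(T(s))[:3]@np.r_[p,1]
def proj(c,p,s=None):
    M=np.array(c["world_from_camera"]) if s is None else T(s)@np.array(c["hand_eye"])
    q=np.linalg.inv(M)@np.r_[p,1];u=q[:2]/q[2];f=200/np.tan(np.radians(c["vertical_fov"])/2)
    return u*(1+c["k1"]*(u@u))*f+[c["cx"],c["cy"]]
E
python3 - <<'E'
from h import *
import pickle
s=env.state();print(s)
d={}
for n in("scene","top","wrist"):
    c=env.read_camera(n);d[n]=c;cv2.imwrite(f"pics/{n}0.png",c["frame"][:,:,::-1]);print(n,{k:v for k,v in c.items() if k!="frame"})
pickle.dump((s,d),open("c0.pkl","wb"))
E
```

```text
pics
{'t': 0.0, 'joints': array([ 1.18642531e+00,  4.91576869e-01,  1.55946045e+00,  1.16996745e-05,
        1.09170760e+00, -1.05598474e-01]), 'qvel': array([-0.00032186, -0.00028683, -0.00021085,  0.00107077,  0.00108863,
       -0.00072035]), 'tau': array([ 7.42523662e-04, -6.12652087e+01, -2.58174384e+01,  6.93070795e-02,
        4.83086240e-02, -6.69045517e-05]), 'eef_pos': array([171.86473827, 600.64453806, 214.04721149]), 'tcp_rot': array([-3.14044790e+00, -1.31770069e-04,  2.86281464e+00]), 'ft_force': array([-0.10540041, -0.0710251 ,  0.37458903]), 'moment': array([-0.00132999,  0.04697602, -0.03674049]), 'grip_force': 0.0, 'opening': 0.9991591284836646}
scene {'vertical_fov': 56.073910454590745, 'cx': 323.4435323464105, 'cy': 193.97190135575477, 'k1': -0.01384391275375388, 'world_from_camera': array([[-8.14669164e-01, -2.67911530e-01,  5.14332154e-01,
         4.24811969e+01],
       [-5.79924604e-01,  3.78294686e-01, -7.21512705e-01,
         5.78846098e+02],
       [-1.26754809e-03, -8.86068023e-01, -4.63553504e-01,
         4.78757692e+02],
       [ 0.00000000e+00,  0.00
[... 312 characters left out ...]
7560e-01,  8.88828719e-02,
        -1.45922020e+02],
       [ 3.75500679e-03, -2.38692207e-01, -9.71088014e-01,
         1.40856805e+03],
       [ 0.00000000e+00,  0.00000000e+00,  0.00000000e+00,
         1.00000000e+00]])}
wrist {'vertical_fov': 63.296088549732396, 'cx': 319.4211345520007, 'cy': 200.46354630524698, 'k1': 0.001375849617388618, 'hand_eye': array([[-5.09393667e-04, -9.64809397e-01, -2.62949743e-01,
         7.39150043e+01],
       [ 9.99999870e-01, -4.87110310e-04, -1.49933581e-04,
        -2.31064997e-01],
       [ 1.65717969e-05, -2.62949785e-01,  9.64809520e-01,
        -1.70335843e+02],
       [ 0.00000000e+00,  0.00000000e+00,  0.00000000e+00,
         1.00000000e+00]])}
```

View pics/top0.png

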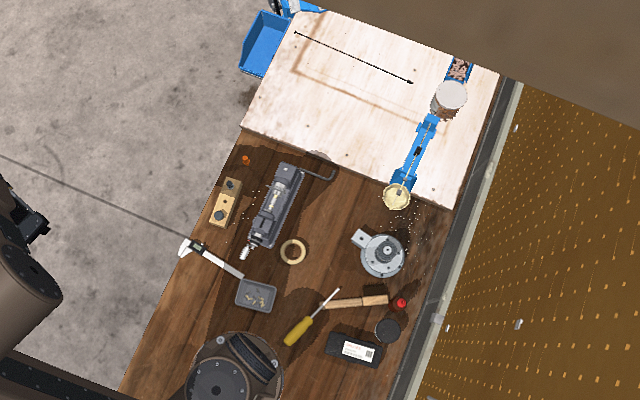

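View pics/scene0.png

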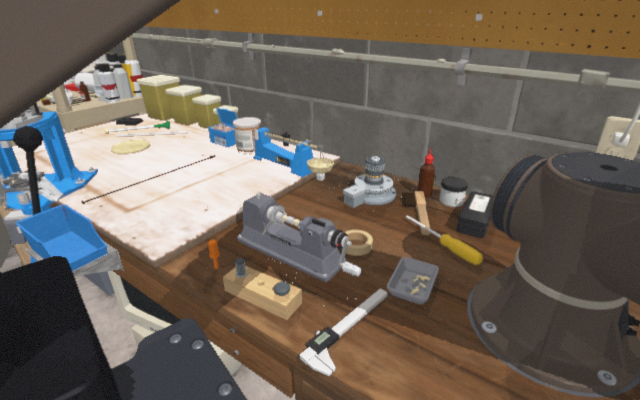

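The top view shows the pin block at (225,202), with the lock pin at about (231,184) and the mushroom pin at (219,215). The stand is at (382,255) with its ear pointing to (360,238), and the oil bottle is at (400,303). A lathe stands between block and stand. The scene view confirms the slim pin at (240,267), and the orange one at (213,253).

Run:
```python
from h import *
import pickle
s,d=pickle.load(open("c0.pkl","rb"))
t=d["top"]
for n,uv,z in [("lockpin top",(231,184),65),("stop",(219,215),47),("block c",(225,202),32),("collar top",(386,251),102),("ear",(360,238),39),("oil top",(400,303),134),("orange",(246,160),60),("lathe",(280,180),80)]:
    print(n,onz(t,uv,z).round(1), "scene",proj(d["scene"],onz(t,uv,z)).round())
    
f=t["frame"][:,:,::-1]
a=cv2.resize(f[165:240,195:270],None,fx=5,fy=5,interpolation=cv2.INTER_CUBIC)
b=cv2.resize(f[215:290,340:415],None,fx=5,fy=5,interpolation=cv2.INTER_CUBIC)
cv2.imwrite("pics/crop1.png",np.hstack([a,b]))
```

```text
lockpin top [477.1 222.1  65. ] scene [242. 258.]
stop [386.4 219.9  47. ] scene [281. 285.]
block c [429.4 224.4  32. ] scene [262. 284.]
collar top [ 460.4 -240.4  102. ] scene [375. 160.]
ear [ 479.6 -165.5   39. ] scene [353. 190.]
oil top [ 344.3 -317.8  134. ] scene [430. 149.]
orange [558.9 214.3  60. ] scene [215. 243.]
lathe [536.7  98.   80. ] scene [265. 213.]
```

View pics/crop1.png

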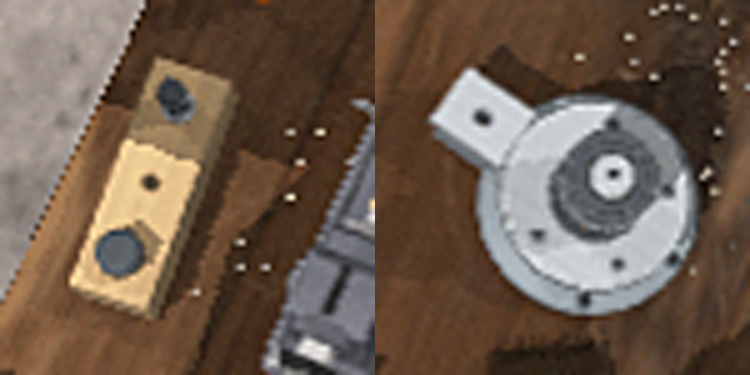

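Run:
```python
from h import *
import pickle
s,d=pickle.load(open("c0.pkl","rb"))
t=d["top"]
lp=onz(t,(229.0,183),65);sp=onz(t,(218.6,214.6),47);po=onz(t,(387.2,249.6),107);eh=onz(t,(361,238),39)
mh=onz(t,(224.7,201.0),32)
print(lp,sp,mh,po,eh,np.linalg.norm((eh-po)[:2]),np.arctan2(*(eh-po)[1::-1]))
print("lathe",onz(t,(281,163),110),onz(t,(245,245),40))
lp[2]=165
print(totool(s,lp))
```

```text
[477.59475624 228.54001216  65.        ] [387.04181575 221.40401946  47.        ] [431.70731663 226.40708437  32.        ] [ 464.08176667 -241.60933734  107.        ] [ 480.62950583 -168.0118963    39.        ] 75.43481291613675 1.349633009247265
lathe [574.17611101 109.46675986 110.        ] [338.50858373 119.19897065  40.        ]
[-396.32909604 -273.55109791   49.30816883]
```

{"op": "arm_command", "data": {
  "targets": [
    [-40,-27,0,0,1],
    [-80,-55,0,0,1],
    [-119,-82,0,0,1],
    [-158,-110,0,0,1],
    [-198,-137,0,0,1]
  ]
}}

```text
t: 0.65
eef_pos: [325.3, 413.0, 214.6]
tcp_rot: [-3.142, -0.0, 2.863]
ft_force: [0.7, 1.4, -0.7]
opening: 1.004
grip_force: 0.0
```

{"op": "arm_command", "data": {
  "targets": [
    [-40,-27,0,8.5,1],
    [-80,-55,0,17,0.7],
    [-119,-82,0,25.5,0.7],
    [-158,-110,0,34,0.7],
    [-198,-137,0,42.5,0.7]
  ]
}}

```text
t: 1.15
eef_pos: [478.1, 226.7, 214.7]
tcp_rot: [-3.142, -0.0, 2.115]
ft_force: [0.4, 0.5, 0.2]
opening: 0.73
grip_force: 0.0
```

{"op": "arm_command", "data": {
  "targets": [
    [0,0,20,8.5,0.6],
    [0,0,40,17,0.6],
    [0,0,60,25.5,0.6],
    [0,0,80,34,0.6],
    [0,0,90,42.5,0.6]
  ]
}}

```text
t: 1.65
eef_pos: [476.7, 228.2, 123.0]
tcp_rot: [-3.14, 0.001, 1.373]
ft_force: [0.3, 0.4, 0.6]
opening: 0.601
grip_force: 0.0
```

```bash
cat > look.py <<'E'
from h import *
import pickle,sys
s=env.state();c=env.read_camera("wrist");n=sys.argv[1]
pickle.dump((s,c),open(n+".pkl","wb"));cv2.imwrite(f"pics/{n}.png",c["frame"][:,:,::-1])
print(s["t"],s["eef_pos"],s["tcp_rot"],s["joints"])
E
python3 look.py w1
```

```text
1.65 [476.68475459 228.20984089 122.99598414] [-3.13971543e+00  9.95311393e-04  1.37302317e+00] [3.21444669e-01 4.74593917e-01 1.89199767e+00 9.60399860e-05
 7.77124764e-01 5.19150220e-01]
```

View pics/w1.png

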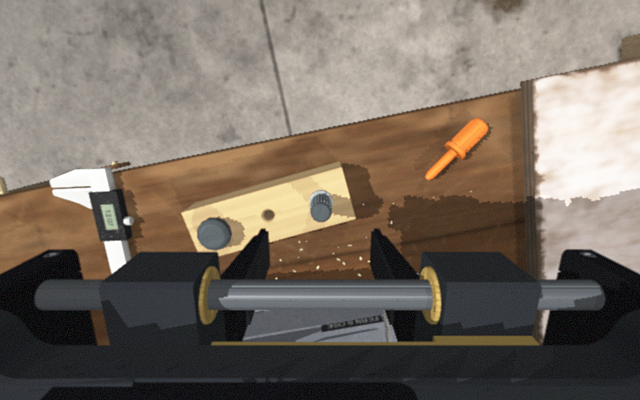

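Run:
```python
from h import *
import pickle
s,c=pickle.load(open("w1.pkl","rb"))
for p in [(477.6,228.5,65),(477.6,228.5,36),(477.6,228.5,32),(387,221.4,47),(431.7,226.4,32)]: print(p,proj(c,p,s).round(1))
f=c["frame"][:,:,::-1]
cv2.imwrite("pics/crop2.png",cv2.resize(f[160:260,180:370],None,fx=4,fy=4,interpolation=cv2.INTER_CUBIC))
```

```text
(477.6, 228.5, 65) [320.7 214.8]
(477.6, 228.5, 36) [320.7 204. ]
(477.6, 228.5, 32) [320.7 202.7]
(387, 221.4, 47) [213.1 237. ]
(431.7, 226.4, 32) [267.9 215.3]
```

View pics/crop2.png

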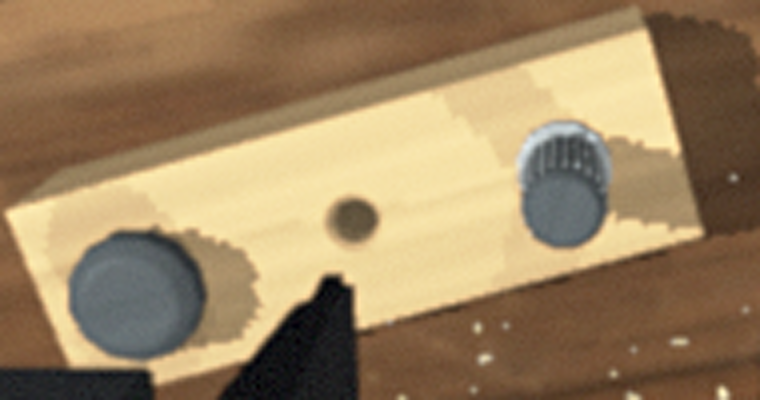

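Close view: the lock pin's grip top face is centred at about (321,211.5), the empty hole at (268,215) and the mushroom pin at (213,235).

Run:
```python
from h import *
import pickle
s,c=pickle.load(open("w1.pkl","rb"))
p=onz(c,(320.7,211.3),65,s);print(p)
p[2]=39;print(totool(s,p))
```

```text
[478.13311424 231.15422546  65.        ]
[ 3.2551719   0.99926656 83.99105798]
```

{"op": "arm_command", "data": {
  "targets": [
    [3,0.5,25,0,0.6],
    [3,0.5,50,0,0.6],
    [3,0.5,70,0,0.6],
    [3,0.5,80,0,0.6],
    [3,0.5,85.5,0,0.6]
  ]
}}

```text
t: 2.2
eef_pos: [478.3, 231.3, 38.7]
tcp_rot: [-3.141, 0.0, 1.381]
ft_force: [0.5, 0.0, 0.4]
opening: 0.602
grip_force: 0.0
```

{"op": "arm_command", "data": {
  "targets": [
    [0,0,0,0,0.3],
    [0,0,0,0,0],
    [0,0,0,0,0],
    [0,0,0,0,0],
    [0,0,0,0,0]
  ]
}}

```text
t: 2.7
eef_pos: [478.5, 231.4, 39.5]
tcp_rot: [3.141, -0.0, 1.379]
ft_force: [0.5, -0.9, -0.1]
opening: 0.234
grip_force: 0.0
```

{"op": "arm_command", "data": {
  "targets": [
    [0,0,0,0,0],
    [0,0,0,0,0],
    [0,0,0,0,0]
  ]
}}

```text
t: 3.0
eef_pos: [478.4, 231.4, 39.3]
tcp_rot: [3.141, -0.0, 1.379]
ft_force: [-1.4, 0.7, 4.2]
opening: 0.157
grip_force: 30.0
```

{"op": "arm_command", "data": {
  "targets": [
    [0,0,-20,0,0],
    [0,0,-50,0,0],
    [0,0,-90,0,0],
    [0,0,-130,0,0],
    [0,0,-160,0,0]
  ]
}}

```text
t: 3.5
eef_pos: [478.5, 231.4, 201.4]
tcp_rot: [3.14, -0.001, 1.379]
ft_force: [-0.2, 0.3, -1.0]
opening: 0.16
grip_force: 30.0
```

{"op": "arm_command", "data": {
  "targets": [
    [-49,14,0,1.7,0],
    [-98,28,0,1.7,0],
    [-147,42,0,1.7,0],
    [-196,56,0,1.7,0],
    [-240,70,0,1.7,0]
  ]
}}

```text
t: 4.0
eef_pos: [501.0, -19.5, 199.1]
tcp_rot: [-3.142, -0.0, 1.35]
ft_force: [1.1, 0.1, 0.2]
opening: 0.153
grip_force: 30.0
```

{"op": "arm_command", "data": {
  "targets": [
    [-45,13,0,0,0],
    [-90,26,0,0,0],
    [-130,38,0,0,0],
    [-151,42,10,0,0],
    [-151,42,50,0,0]
  ]
}}

```text
t: 4.5
eef_pos: [510.8, -177.7, 151.0]
tcp_rot: [3.135, 0.002, 1.347]
ft_force: [0.4, -0.7, -2.4]
opening: 0.156
grip_force: 30.0
```

{"op": "arm_command", "data": {
  "targets": [
    [0,0,35,0,0],
    [0,0,35,0,0],
    [0,0,35,0,0]
  ]
}}

```text
t: 4.8
eef_pos: [509.4, -174.1, 114.5]
tcp_rot: [-3.141, -0.0, 1.35]
ft_force: [0.8, 0.1, -0.0]
opening: 0.157
grip_force: 30.0
```

```bash
python3 look.py w2
```

```text
4.8 [ 509.35365138 -174.09413873  114.47875517] [-3.14069765e+00 -3.22293603e-04  1.34973199e+00] [-4.52135211e-01  4.98077091e-01  1.87664174e+00  1.56578688e-04
  7.67818856e-01 -2.31183714e-01]
```

View pics/w2.png

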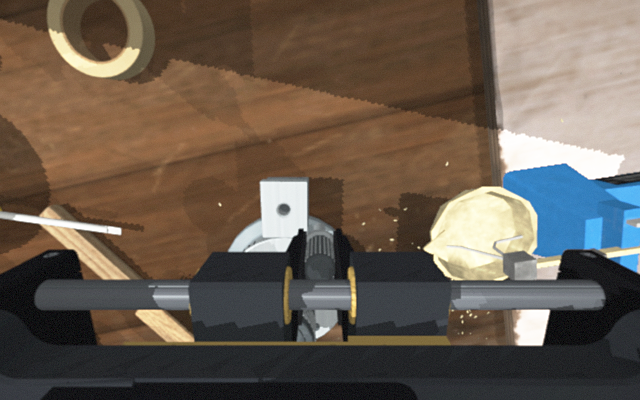

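The ear hole is visible at about (284,210), with the held pin to its right.

Run:
```python
from h import *
import pickle
s,c=pickle.load(open("w2.pkl","rb"))
g=cv2.cvtColor(c["frame"],cv2.COLOR_RGB2GRAY)[195:225,270:300]
m=(g<130).astype(np.uint8);n,l,st,ce=cv2.connectedComponentsWithStats(m);print(st,ce)
k=[i for i in range(1,n) if 20<st[i,4]<300 and abs(ce[i]-[14,15]).max()<6][0]
uv=ce[k]+[270,195];p=onz(c,uv,39,s);print(uv,p,totool(s,p))
# ear sides: bright columns edges at hole row
g=cv2.cvtColor(c["frame"],cv2.COLOR_RGB2GRAY)
print(g[190,250:320])
```

```text
[[  0   0  30  30 806]
 [  8   9  12  11  94]] [[14.61290323 14.58064516]
 [13.53191489 13.80851064]]
[283.53191489 208.80851064] [ 481.56722466 -167.94855538   39.        ] [ -0.1209774  -28.39019969  75.50415957]
[ 75  76  74  78  77  78  75  79  75 105 189 242 244 241 239 238 238 239
 237 237 237 238 240 241 239 238 237 235 234 237 239 240 239 238 238 238
 237 238 239 237 239 239 236 238 237 236 234 235 236 236 238 239 238 238
 238 241 235 144  84  57  52  58  59  59  57  61  61  58  61  64]
```

{"op": "arm_command", "data": {
  "targets": [
    [0,-15,0,0,0],
    [0,-28.5,5,0,0],
    [0,-28.5,20,0,0],
    [0,-28.5,30,0,0],
    [0,-28.5,30,0,0]
  ]
}}

```text
t: 5.35
eef_pos: [481.7, -167.8, 84.3]
tcp_rot: [3.141, -0.0, 1.35]
ft_force: [-0.2, 0.6, -0.8]
opening: 0.157
grip_force: 30.0
```

{"op": "arm_command", "data": {
  "targets": [
    [0,0,3,0,0],
    [0,0,6,0,0],
    [0,0,9,0,0],
    [0,0,12,0,0],
    [0,0,12,0,0]
  ]
}}

```text
t: 5.85
eef_pos: [481.3, -167.8, 71.8]
tcp_rot: [-3.141, -0.0, 1.35]
ft_force: [-0.1, 0.5, -0.3]
opening: 0.158
grip_force: 30.0
```

{"op": "arm_command", "data": {
  "targets": [
    [0,0,4,0,0],
    [0,0,8,0,0],
    [0,0,12,0,0],
    [0,0,15,0,0],
    [0,0,15,0,0]
  ]
}}

```text
t: 6.35
eef_pos: [481.2, -167.8, 56.6]
tcp_rot: [-3.141, -0.0, 1.35]
ft_force: [0.8, -0.2, -1.2]
opening: 0.156
grip_force: 30.0
```

{"op": "arm_command", "data": {
  "targets": [
    [0,0,3,0,0],
    [0,0,6,0,0],
    [0,0,8,0,0],
    [0,0,9.5,0,0],
    [0,0,9.5,0,0]
  ]
}}

```text
t: 6.85
eef_pos: [481.3, -167.8, 47.4]
tcp_rot: [-3.141, -0.0, 1.35]
ft_force: [-0.0, 0.3, -0.8]
opening: 0.156
grip_force: 30.0
```

{"op": "arm_command", "data": {
  "targets": [
    [0,0,1,0,0],
    [0,0,2,0,0],
    [0,0,2.5,0,0],
    [0,0,2.5,0,0]
  ]
}}

```text
t: 7.25
eef_pos: [482.3, -168.1, 46.2]
tcp_rot: [3.139, 0.0, 1.349]
ft_force: [0.0, 1.6, 12.7]
opening: 0.157
grip_force: 30.0
```

{"op": "arm_command", "data": {
  "targets": [
    [0,0,0,0,0.2],
    [0,0,0,0,0.4],
    [0,0,0,0,0.4],
    [0,0,-10,0,0.4],
    [0,0,-40,0,0.4]
  ]
}}

```text
t: 7.75
eef_pos: [480.4, -167.4, 84.2]
tcp_rot: [-3.137, -0.001, 1.349]
ft_force: [0.7, 0.9, -0.0]
opening: 0.392
grip_force: 0.0
```

{"op": "arm_command", "data": {
  "targets": [
    [0,0,-35,0,0.6],
    [0,0,-75,0,0.8],
    [-30,0,-82,-8,0.8],
    [-62,0,-82,-16,0.8],
    [-75,0,-82,-20,0.8]
  ]
}}

```text
t: 8.25
eef_pos: [464.7, -242.9, 168.4]
tcp_rot: [3.14, 0.001, 1.703]
ft_force: [-0.3, 0.1, -0.9]
opening: 0.759
grip_force: 0.0
```

{"op": "arm_command", "data": {
  "targets": [
    [0,0,0,0,0.8],
    [0,0,0,0,0.8]
  ]
}}

```text
t: 8.45
eef_pos: [464.8, -240.7, 167.3]
tcp_rot: [-3.142, -0.0, 1.696]
ft_force: [0.2, -0.3, 0.2]
opening: 0.801
grip_force: 0.0
```

```bash
python3 look.py w3
```

```text
8.45 [ 464.83686179 -240.72541469  167.34721894] [-3.14159196e+00 -2.94917341e-04  1.69567652e+00] [-6.04182030e-01  4.05775080e-01  1.86118549e+00  2.86001458e-04
  8.74829090e-01 -7.29245605e-01]
```

View pics/w3.png

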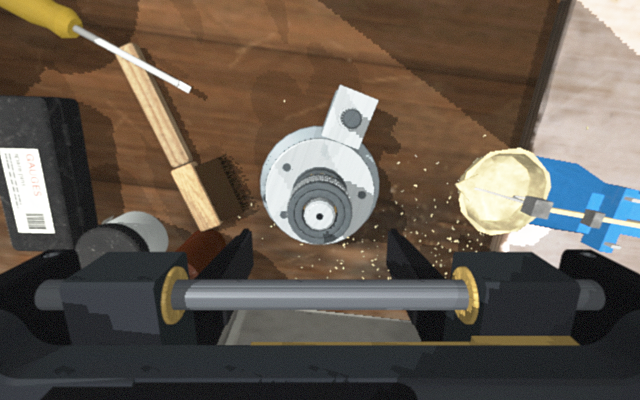

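The lock pin stands in the ear at (351,118). The post top is at about (320,216), between the open fingers.

Run:
```python
from h import *
import pickle
s,c=pickle.load(open("w3.pkl","rb"))
p=onz(c,(319.5,215.5),107,s);print(p,totool(s,p))
o=onz(c,(205,245),134,s);print(o)
for q in [(465.0,-241,107),(481.5,-168,72)]: print(proj(c,q,s))
```

```text
[ 464.91782308 -241.47868469  107.        ] [-7.75285597e-01 -1.34515336e-02  6.03469929e+01]
[ 389.63705629 -263.21237451  134.        ]
[319.68894137 214.90655388]
[351.77618665 116.792982  ]
```

{"op": "arm_command", "data": {
  "targets": [
    [-0.7,0,30,0,0.8],
    [-0.7,0,60,0,0.8],
    [-0.7,0,80,0,0.8],
    [-0.7,0,90,0,0.8],
    [-0.7,0,93,0,0.8]
  ]
}}

```text
t: 9.0
eef_pos: [465.1, -241.0, 73.4]
tcp_rot: [-3.141, -0.001, 1.699]
ft_force: [0.0, 0.4, -0.2]
opening: 0.801
grip_force: 0.0
```

{"op": "arm_command", "data": {
  "targets": [
    [0,0,0,0,0.6],
    [0,0,0,0,0.3],
    [0,0,0,0,0.3],
    [0,0,0,0,0.3],
    [0,0,0,0,0.3]
  ]
}}

```text
t: 9.5
eef_pos: [465.2, -241.8, 74.5]
tcp_rot: [3.141, 0.0, 1.699]
ft_force: [1.1, 0.1, 1.6]
opening: 0.506
grip_force: 30.0
```

{"op": "arm_command", "data": {
  "targets": [
    [0,0,1,0,0],
    [0,0,2,0,0],
    [0,0,3,0,0],
    [0,0,3,0,0]
  ]
}}

```text
t: 9.9
eef_pos: [465.3, -242.0, 72.8]
tcp_rot: [3.14, 0.001, 1.699]
ft_force: [-5.5, 3.6, 25.0]
opening: 0.503
grip_force: 30.1
```

{"op": "arm_command", "data": {
  "targets": [
    [0,0,-0.7,0,0],
    [0,0,-0.7,4,0],
    [0,0,-0.7,8,0],
    [0,0,-0.7,12,0],
    [0,0,-0.7,12,0]
  ]
}}

```text
t: 10.4
eef_pos: [465.8, -242.4, 73.1]
tcp_rot: [3.139, 0.001, 1.487]
ft_force: [-2.1, -0.6, 17.0]
opening: 0.506
grip_force: 30.1
```

{"op": "arm_command", "data": {
  "targets": [
    [0,0,0,4,0],
    [0,0,0,8,0],
    [0,0,0,11,0],
    [0,0,0,11,0]
  ]
}}

```text
t: 10.8
eef_pos: [465.7, -242.4, 73.1]
tcp_rot: [3.139, 0.001, 1.295]
ft_force: [-0.8, -1.0, 15.9]
opening: 0.507
grip_force: 30.1
```

{"op": "arm_command", "data": {
  "targets": [
    [0,0,0,4,0],
    [0,0,0,8,0],
    [0,0,0,10,0],
    [0,0,0,10,0]
  ]
}}

```text
t: 11.2
eef_pos: [465.4, -242.4, 73.0]
tcp_rot: [3.14, 0.001, 1.122]
ft_force: [-3.4, -1.6, 15.8]
opening: 0.505
grip_force: 30.1
```

{"op": "arm_command", "data": {
  "targets": [
    [0,0,0,4,0],
    [0,0,0,8,0],
    [0,0,0,10,0],
    [0,0,0,10,0]
  ]
}}

```text
t: 11.6
eef_pos: [466.0, -242.5, 73.0]
tcp_rot: [3.138, -0.0, 0.947]
ft_force: [-0.4, -0.0, 14.3]
opening: 0.503
grip_force: 30.1
```

{"op": "arm_command", "data": {
  "targets": [
    [0,0,0,4,0],
    [0,0,0,8,0],
    [0,0,0,10,0],
    [0,0,0,10,0]
  ]
}}

```text
t: 12.0
eef_pos: [465.2, -242.0, 72.1]
tcp_rot: [3.141, -0.0, 0.773]
ft_force: [-1.9, -1.1, 4.5]
opening: 0.504
grip_force: 30.0
```

{"op": "arm_command", "data": {
  "targets": [
    [0,0,0,4,0],
    [0,0,0,8,0],
    [0,0,0,10,0],
    [0,0,0,10,0]
  ]
}}

```text
t: 12.4
eef_pos: [465.2, -241.8, 71.8]
tcp_rot: [3.141, -0.0, 0.6]
ft_force: [-0.1, -0.9, 1.6]
opening: 0.509
grip_force: 30.0
```

{"op": "arm_command", "data": {
  "targets": [
    [0,0,0,-4,0],
    [0,0,1,-4,0],
    [0,0,2,-4,0],
    [0,0,3,-4,0],
    [0,0,3,-4,0]
  ]
}}

```text
t: 12.9
eef_pos: [465.1, -241.8, 68.7]
tcp_rot: [3.141, -0.0, 0.668]
ft_force: [0.7, 0.4, 3.6]
opening: 0.507
grip_force: 30.0
```

```bash
python3 -c "
from h import *
s=env.state();print(s)"
```

```text
{'t': 12.9, 'joints': array([-6.05425247e-01,  5.53993492e-01,  1.94638587e+00,  1.56728401e-04,
        6.41084263e-01,  2.96800611e-01]), 'qvel': array([ 0.00013658, -0.00328476, -0.0047818 , -0.00031931,  0.00326668,
       -0.00167857]), 'tau': array([-1.44356783e-01, -5.31280410e+01, -1.48148820e+01,  3.25801503e-02,
        3.57091601e-02,  2.86210614e-02]), 'eef_pos': array([ 465.13646226, -241.75944786,   68.72218879]), 'tcp_rot': array([ 3.14149669e+00, -1.27385465e-04,  6.68444871e-01]), 'ft_force': array([0.6530524 , 0.40395938, 3.62880006]), 'moment': array([-0.06044828,  0.07182854,  0.04883696]), 'grip_force': 30.01535656861961, 'opening': 0.5068263566078404}
```

{"op": "arm_command", "data": {
  "targets": [
    [0,0,1.5,0,0],
    [0,0,3,0,0],
    [0,0,4.5,0,0],
    [0,0,5.5,0,0],
    [0,0,5.5,0,0]
  ]
}}

```text
t: 13.4
eef_pos: [465.1, -241.8, 63.3]
tcp_rot: [3.141, -0.0, 0.669]
ft_force: [-0.1, 0.1, 6.7]
opening: 0.506
grip_force: 30.0
```

{"op": "arm_command", "data": {
  "targets": [
    [0,0,1,0,0],
    [0,0,1.5,0,0],
    [0,0,2,0,0],
    [0,0,2,0,0]
  ]
}}

```text
t: 13.8
eef_pos: [465.2, -241.8, 62.5]
tcp_rot: [3.141, -0.0, 0.669]
ft_force: [-3.0, 2.2, 22.5]
opening: 0.504
grip_force: 30.1
```

Run:
```python
from h import *
s=env.state();print(s["ft_force"],s["eef_pos"])
c=env.read_camera("scene");f=c["frame"][:,:,::-1]
a=f[140:225,320:450]
cv2.imwrite("pics/end.png",cv2.resize(a,None,fx=5,fy=5,interpolation=cv2.INTER_CUBIC))
```

```text
[-2.95833262  2.18163399 22.53246966] [ 465.22095303 -241.7799932    62.48861719]
```

View pics/end.png

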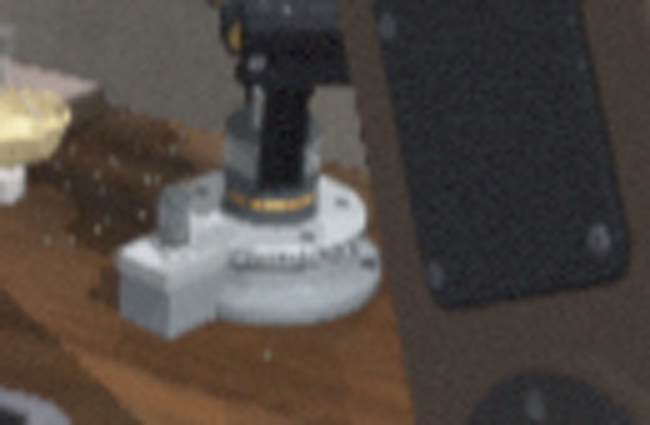

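The lock pin is seated in the ear at crop (178,215). The collar is down with the brass plate against the boss at (270,203), and the fingers are still holding it.

```bash
python3 -c "
from cell import env
print(env.job_done())"
```

```text
the job is handed in; nothing more can be done
None
```

The lock pin is seated in the ear and base, the collar is keyed over the cross pin and held pushed home at about 22 N, and the job was handed in at about 14 s; no verdict was returned.

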